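# Slide the feeding board home into its notches

### The job

With your fingertips, push the wooden feeding board along its two rails, away from the robot, until you feel it drop into the notches; it must end with all four lugs down in them, level and at rest. Do not lift or tip the board, let the black dish ride along on it without touching the dish, and leave everything else where it stands.

Things in the scene. Friction and masses are not known exactly. Their poses are not given: they have to be found in the camera images.
- board: Loose wooden feeding board, 130 mm long (x, sliding direction, away from the robot) x 120 wide x 18 thick, 0.2 to 0.4 kg. Origin: centre of its underside, 26 mm above the table while sliding, 19 mm once dropped. Four dark lugs stick out 16 mm sideways and slide on the rail tops: short ones (16 mm long) at x = -47 mm, long ones (44 mm) at x = +40 mm. Waxed: slides at 1 to 2 N.
- push_face (a point): Middle of the board's upright face on the robot's side, the face to push on: 120 mm wide and 32 mm high (slab edge plus a dark strip, 12 mm thick, standing 14 mm above the slab's top). The point lies 65 mm behind the board's origin and 16 mm above it; x points along the push, z up.
- home (a point): Where the board's origin lies with all lugs in the notches: fixed to the rails, 19 mm above the table, x along the rails the way to push, z up. The board starts 50 to 120 mm short of it. Notches are 7 mm deep and 8 mm longer than the lugs (4 mm play each way). Once dropped, the rigid notch ends block the board and the push force climbs steeply: push slowly and stop at about 10 N. The rails go on to an end stop 46 mm high.
- frame: The fixed pine runner frame: two rails 14 mm thick, 34 mm high, 124 mm apart inside (152 over all), along its x from -145 to +155 mm, open at the robot's end (-x). Origin on the table midway between the rails; home lies at x = +45 mm, y = 0. Between the rails the table is bare from the open end to x = +45 mm, so fingertips fit in behind the board.
- dish: Black hard silicone feeding dish standing on the board, 64 mm across, 18 high, 60 g; origin under its centre. It rides along untouched.
- nano_cup: small clear glass cup, 58 mm across, 50 high, standing beside the rails; origin under its centre; leave alone
- forceps: stainless forceps lying flat beside the rails, 160 x 17 x 8 mm, origin under the middle; leave alone
- cork_hide: cork arch (hide cave), 100 x 85 x 53 mm, origin under its centre; leave alone
- jar: closed white jar with a green lid, 48 mm across, 60 high, origin under its centre; leave alone
- water_bowl: blue ceramic bowl, 68 mm across, 26 high, origin under its centre; leave alone
Things that resemble listed ones, but are neither listed nor needed, are in the scene too. There is more than one size of the board; the one meant has the size given above.

How it is judged:
By the outcome, as a careful person would: the job done as asked, in the order asked, and still so for the second after the job is handed in, with the robot touching nothing.
It also fails if it takes over 38 s, if anything falls off the work surface, if the arm or the gripper's body presses on something with over 40 N, if the wrist force passes 120 N, or if a joint passes its speed limit or range.

### The arm

A 6-joint arm with a two-finger parallel gripper is mounted at the origin on the work surface. World frame = base frame: x ahead of the robot, y to its left, z up, the work surface at z = 0. Lengths are in mm, angles in degrees, forces in N, time in s.
With the tool pointing down it reaches from about 300 to 850 mm from the base axis. Payload 4.2 kg.
Tool frame: the origin (TCP) lies between the finger pads; the fingertips stand 8 mm ahead of it and the grasp point (between the pads) lies 11 mm behind it; x points along the fingers, y is the direction in which the jaws open and shut, and the axes are right-handed (so a half turn about x gives the same grasp; the last joint's range is limited). The gripper opens to 91 mm and grips with 3 to 60 N. Pads are 32 mm wide; open, the fingers measure 118 mm over their backs; the gripper's body (76 mm by 178 mm) begins 60 mm behind the grasp point.
Start: joints at [75.974, 18.312, 89.639, -0, 72.044, -1.146], TCP at [128.175, 560.548, 221.976] pointing down, gripper open.
Joint ranges: [-177.97, 177.97], [-48.28, 115.42], [12.27, 149.76], [-77.06, 257.06], [2.81, 150.46], [-146.56, 146.56]. Speed limits (degrees/s): [147.25, 147.25, 180, 180, 180, 180].

### API

Orientations are given as [roll, pitch, yaw] about the fixed x, y, z axes, in that order (R = Rz(yaw) Ry(pitch) Rx(roll)).
In Python, from workcell import env gives the robot as it stands.
- The arm moves only by the tool arm_command, never from a script. Its arguments are lists of equal length, an entry for each row: "slide": the shift along the tool's x, y, z in cm, a list of three; "turn": the turn, a rotation vector about the tool's x, y, z in rad, a list of three; "grip": the closure in counts, from 0 (fully open) to 255 (shut). A call has 1 to 20 rows; each row is the pose to reach, as a shift and turn from the pose commanded when the call began, along the tool's axes at that moment; what a row does not reach only later rows make up. A row lasts 1/12 s, in which the tool goes at most 41.7 mm and 7.16 degrees, less where a joint would pass 70% of its speed; a pose out of reach is approached as far as the arm can. A call with a gripper value outside its range is refused whole. The fingers move at their own pace and stop on an object; "newtons" is the grip in N (left out, the last holds). Time passes only in rows, so rows that repeat a pose let the fingers close. It gives the time, the measured TCP pose, the force and the opening at its end, in the units of the state.
- env.state(): the state, without advancing time (a new reading comes with each control period).
- env.grab_frame(name): name is "scene" or "top" or "wrist"; returns (picture, depth): 420x560x3 uint8, red, green, blue; 420x560 float32, mm along the optical axis (not along the pixel's ray), 0 where there is no reading.
- env.calibration(name): a dict with "K" (3x3 intrinsics, pixels), "camera_from_world" (4x4, takes a point from world to camera coordinates); the wrist camera has in their place "T_tool_cam" (4x4, takes a point from camera to tool coordinates, whose origin is the TCP and whose axes are the tool frame's). Camera axes: x right, y up, looking along -z (the intrinsics and any distortion apply to the point x, -y, -z); pixel columns grow to the right and rows downward; lengths in mm; the calibration is good to about 2 mm. A picture is of the moment at which its call begins: read the wrist's pose just before it. calibration takes no time and is no camera call.
- env.job_done(): hands the job in, once; it reports no verdict.
Trained networks look in the newest picture that a camera, given by its name, has taken for a name from the list of things; names that differ only in an ending like _2 or _b are one class to them, and where a whole thing is asked for, a point or a joint stands for the part that bears it (a point fixed in the world has none). Each returns a list of dicts, best first, with "p" (0 to 1); they miss things now and then, are a little off and sometimes report something else, mostly with a low value. They report only what shows in the picture. A call takes as long as a camera call. They do not tell look-alikes from the thing itself.
- env.search_frame(camera, label): "point" ([x, y, z] in mm, in world coordinates, good to about 4 mm: the middle of the surface that is visible of it).
The state is a dict: "time_s": time; "qpos": joint angles; "qvel": joint speeds; "effort": joint torques, N m; "ee_pos": TCP position; "ee_rot": TCP orientation; "force": force on the tool from outside, world axes, zero at the start; "torque": the same for the moment, N m; "gripper_width": finger opening in mm.
Only numpy, scipy, OpenCV 4.12 (cv2) and the standard library are available. Lean on these libraries where they do the work, as an engineer would, in place of code of your own. Each camera call takes 0.05 s, during which the arm holds its last target.

## Working session

There is one attempt and no reset: what is moved stays moved. The work goes in short steps, Python scripts to look and compute and a tool call to move; the robot and the scene stay as the last step left them, time stands still between calls to the robot, and variables do not carry over. Pictures are saved under pics/ and viewed, and the job is handed in when it is done.

Besides the shell and the picture viewer there is one more tool, called after "Call:" by a JSON object that holds its "method" and its "body", one argument or row to a line. arm_command: Moves the arm, as the interface text tells. Its arguments: {"type":"object","properties":{"slide":{"type":"array","items":{"type":"array","items":{"type":"number"}}},"turn":{"type":"array","items":{"type":"array","items":{"type":"number"}}},"grip":{"type":"array","items":{"type":"number"}},"newtons":{"type":"number"}},"required":["slide","turn","grip"]}

```bash
ls; mkdir -p pics; python3 - <<'E'
from workcell import env
import cv2,numpy as np
print(env.state())
for n in ("scene","top"):
    p,d=env.grab_frame(n); cv2.imwrite(f"pics/{n}0.png",p[:,:,::-1]); np.save(f"{n}0.npy",d)
    c=env.calibration(n); print(n,c)
for l in ("board","frame","dish"):
    for n in ("scene","top"):
        print(l,n,[(np.round(r["point"]),round(r["p"],2)) for r in env.search_frame(n,l)])
E
```

```text
pics
{'time_s': 0.0, 'qpos': array([ 7.59738586e+01,  1.83526750e+01,  8.97058090e+01, -2.35204690e-03,
        7.20433749e+01, -1.14519070e+00]), 'qvel': array([-0.07326275, -0.03890634,  0.04321927, -0.06117479,  0.01070475,
       -0.17997648]), 'effort': array([ 1.32083307e-03, -4.12450862e+01, -2.31977373e+01,  7.27516576e-02,
        4.54723800e-02, -1.26751538e-04]), 'ee_pos': array([128.06994097, 560.06028774, 221.11394598]), 'ee_rot': array([ -89.88753426,   89.89811653, -102.76775786]), 'force': array([ 0.32779863, -0.99883348,  0.37035182]), 'torque': array([-0.0024389 ,  0.02160058, -0.02183531]), 'gripper_width': 91.3093576739823}
scene {'K': array([[469.19971078,   0.        , 277.60017209],
       [  0.        , 469.19971078, 209.32639376],
       [  0.        ,   0.        ,   1.        ]]), 'camera_from_world': array([[ 6.05381345e-01,  7.95848089e-01,  1.18002727e-02,
        -3.13086613e+02],
       [-5.31903916e-01,  3.93487789e-01,  7.49830371e-01,
         2.14635272e+02],
       [ 5.92107804e-01, -4.60209929e-01,  6.61524882e-01,
        -1.58805504e+03],
     
[... 317 characters left out ...]
6738e-03,
         2.36142755e+01],
       [ 9.96982403e-01, -3.66165138e-03,  7.75414761e-02,
        -5.21964644e+02],
       [-7.75678805e-02, -7.72404891e-03,  9.96957152e-01,
        -1.37158858e+03],
       [ 0.00000000e+00,  0.00000000e+00,  0.00000000e+00,
         1.00000000e+00]])}
board scene [(array([ 236., -300.,   24.]), 0.96), (array([402., 126.,  23.]), 0.95), (array([ 535., -222.,   45.]), 0.58)]
board top [(array([395., 133.,  28.]), 0.88), (array([ 217., -294.,   25.]), 0.77), (array([ 518., -207.,   47.]), 0.75)]
frame scene [(array([ 641., -175.,   22.]), 0.77)]
frame top []
dish scene [(array([ 528., -212.,   56.]), 0.78)]
dish top [(array([ 536., -210.,   51.]), 0.75)]
```

View pics/scene0.png

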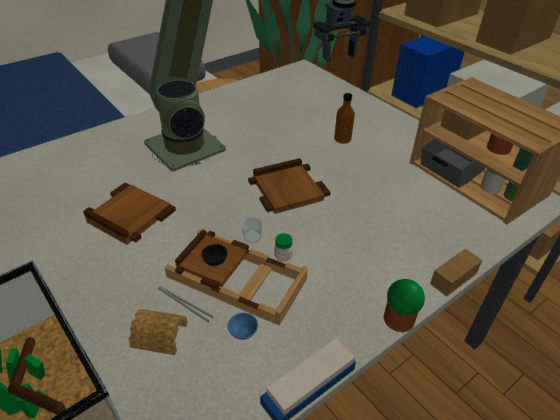

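View pics/top0.png

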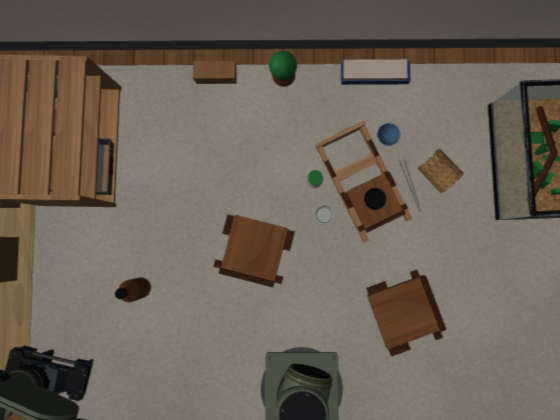

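The target board sits in the rail frame, near top-view px (375,200). The rails run up and left from (365,238)/(408,215) to (318,148)/(362,125). The other two boards are larger look-alikes. Next I'll measure the frame.

```bash
cat > h.py <<'E'
import numpy as np,cv2
from workcell import env
def cloud(n,d):
    c=env.calibration(n);K=c["K"];T=np.linalg.inv(c["camera_from_world"])
    v,u=np.mgrid[:d.shape[0],:d.shape[1]]
    P=np.stack([(u-K[0,2])/K[0,0]*d,-(v-K[1,2])/K[1,1]*d,-d],-1)
    return P@T[:3,:3].T+T[:3,3]
def px(n,P):
    c=env.calibration(n);K=c["K"];T=c["camera_from_world"]
    q=np.atleast_2d(P)@T[:3,:3].T+T[:3,3]
    return np.c_[K[0,0]*q[:,0]/-q[:,2]+K[0,2],K[1,1]*q[:,1]/q[:,2]+K[1,2]]
E
python3 - <<'E'
from h import *
im=cv2.imread("pics/top0.png"); d=np.load("top0.npy")
x0,y0,x1,y1=300,110,440,250
cr=cv2.resize(im[y0:y1,x0:x1],None,fx=4.2,fy=4.2,interpolation=cv2.INTER_CUBIC); cv2.imwrite("pics/topc.png",cr)
im=cv2.imread("pics/scene0.png"); cv2.imwrite("pics/scenec.png",cv2.resize(im[220:330,155:320],None,fx=4.8,fy=4.8,interpolation=cv2.INTER_CUBIC))
for n in ("top","scene"):
    P=cloud(n,np.load(n+"0.npy"))
    m=(abs(P[...,0]-590)<170)&(abs(P[...,1]+170)<140)
    Q=P[m]; print(n,np.histogram(Q[:,2],bins=np.arange(-10,80,5)))
    m2=m&(P[...,2]>26)&(P[...,2]<70)
    k,lab,st,_=cv2.connectedComponentsWithStats(m2.astype(np.uint8))
    for i in range(1,k):
        if st[i,4]>200:
            q=P[lab==i][:,:2].astype(np.float32); print(i,st[i],cv2.minAreaRect(q), cv2.boxPoints(cv2.minAreaRect(q)))
E
```

```text
top (array([ 288, 2731, 2950,  730,  372,  159,  193,  293,  421,  396, 1044,
        859,  226,  228,  190,   24,    0]), array([-10,  -5,   0,   5,  10,  15,  20,  25,  30,  35,  40,  45,  50,
        55,  60,  65,  70,  75]))
1 [ 317  121   94  119 3281] ((588.6494140625, -181.11279296875), (312.12579345703125, 154.114013671875), 25.854206085205078) [[ 414.6042  -179.82501]
 [ 481.8106  -318.51324]
 [ 762.69464 -182.40057]
 [ 695.4882   -43.71234]]
scene (array([  48, 3915, 1783,  780,  577,  407,  518,  576,  768,  340, 1662,
        614,  192,  348,  123,    0,    0]), array([-10,  -5,   0,   5,  10,  15,  20,  25,  30,  35,  40,  45,  50,
        55,  60,  65,  70,  75]))
1 [241 217  22  21 284] ((493.43231201171875, -68.6067886352539), (56.556400299072266, 57.972564697265625), 19.803821563720703) [[ 457.00598   -50.91548 ]
 [ 476.6471   -105.45944 ]
 [ 529.85864   -86.298096]
 [ 510.21753   -31.754135]]
2 [ 167  230  141   89 3849] ((587.2140502929688, -181.24740600585938), (313.7715148925781, 156.45045471191406), 26.042728424072266) [[ 411.91327  -179.84396 ]
 [ 480.6015   -320.40952 ]
 [ 762.51483  -182.65085 ]
 [ 693.8266    -42.085297]]
3 [274 233  18  22 303] ((596.4146118164062, -47.524803161621094), (36.355655670166016, 45.7709846496582), 85.35714721679688) [[572.1328   -63.79053 ]
 [617.75366  -67.49544 ]
 [620.6964   -31.259075]
 [575.07556  -27.554169]]
```

View pics/topc.png

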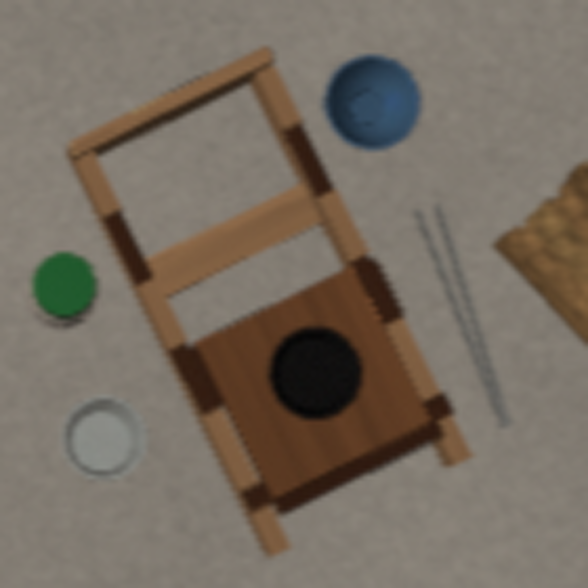

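View pics/scenec.png

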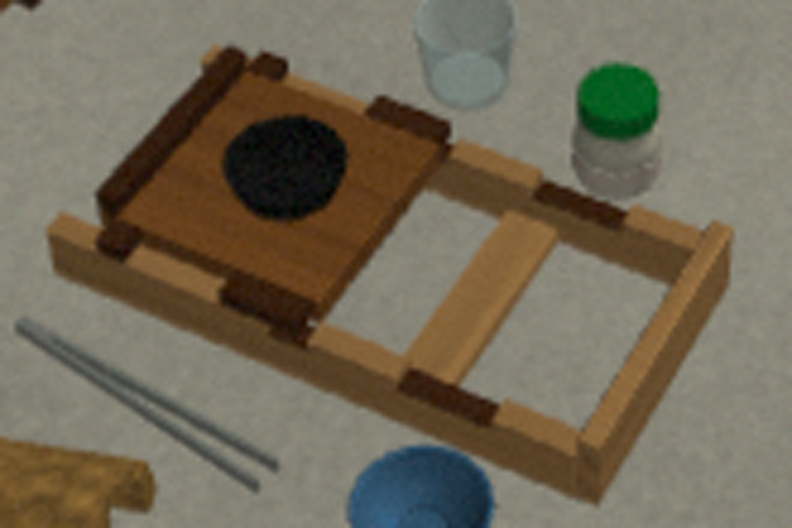

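```bash
python3 - <<'E'
from h import *
from scipy.spatial.transform import Rotation as R
s=env.state(); M=R.from_euler("xyz",s["ee_rot"],degrees=True).as_matrix(); print(M.round(3))
a=np.radians(25.95); ex=np.array([np.cos(a),np.sin(a)]); ey=np.array([-ex[1],ex[0]]); O=np.array([578,-186.])
for n in ("top","scene"):
    P=cloud(n,np.load(n+"0.npy")).reshape(-1,3); F=np.c_[(P[:,:2]-O)@ex,(P[:,:2]-O)@ey,P[:,2]]
    m=(abs(F[:,0])<200)&(abs(F[:,1])<90); F=F[m]
    for lo,hi,t in((53,65,"strip/dish"),(40,48,"slab"),(30,38,"rail")):
        g=F[(F[:,2]>lo)&(F[:,2]<hi)]; print(n,t,len(g),np.percentile(g,[1,50,99],axis=0).round(1).tolist())
    g=F[(F[:,2]>53)&(F[:,2]<62)&(F[:,0]<-60)]
    print("strip z",np.median(g[:,2]),"x",np.percentile(g[:,0],[2,10,50,90,98]),"y",np.percentile(g[:,1],[1,99]),"slope",np.polyfit(g[:,1],g[:,0],1))
    for yy in(-69,69):
        g=F[(abs(F[:,1]-yy)<4)&(F[:,2]>20)]; 
        h=[np.median(g[abs(g[:,0]-x)<4,2]).round() if (abs(g[:,0]-x)<4).any() else -1 for x in range(-150,171,8)]; print(yy,h)
    for sgn in(1,-1):
        g=F[(F[:,2]>26)&(F[:,2]<42)&(F[:,0]>20)&(F[:,0]<140)&(F[:,1]*sgn>50)]
        b=[np.max(g[abs(g[:,0]-x)<6,1]*sgn) for x in range(25,140,12)]; print("outer",sgn,np.round(b,1))
d=np.load("top0.npy");P=cloud("top",d); print("bottle",P[270:310,105:160][...,2].max(),P[288,132])
print("all tall 222 corridor", [ (np.round(p)) for p in P[P[...,2]>120][::400] if abs(p[1])<500 and p[0]<800 and p[0]>200])
E
```

```text
[[-0.     0.223  0.975]
 [-0.     0.975 -0.223]
 [-1.    -0.     0.   ]]
top strip/dish 335 [[-122.6, -56.6, 53.1], [-111.3, -1.6, 58.7], [-18.5, 58.5, 64.5]]
top slab 1645 [[-110.7, -74.0, 40.1], [-39.9, 3.0, 44.2], [165.8, 74.4, 47.9]]
top rail 645 [[-143.1, -75.8, 30.0], [16.6, 30.6, 34.1], [155.5, 76.2, 37.8]]
strip z 58.14327201046342 x [-122.6127068  -121.49679708 -115.2085033   -72.82607327  -61.89016081] y [-57.89488809  59.10119893] slope [-3.01261975e-02 -1.08451722e+02]
-69 [-1, np.float64(35.0), np.float64(36.0), np.float64(34.0), np.float64(35.0), np.float64(42.0), np.float64(44.0), np.float64(35.0), np.float64(34.0), np.float64(34.0), np.float64(33.0), np.float64(34.0), np.float64(36.0), np.float64(34.0), np.float64(44.0), np.float64(45.0), np.float64(45.0), np.float64(45.0), np.float64(44.0), np.float64(42.0), np.float64(31.0), np.float64(34.0), np.float64(35.0), np.float64(32.0), np.float64(35.0), np.float64(34.0), np.float64(33.0), np.float64(26.0), np.float64(25.0), np.float64(30.0), np.float64(26.0), np.float64(28.0), np.float64(29.0), np.float64(33.0), np.float64(
[... 2455 characters left out ...]
loat64(35.0), np.float64(33.0), np.float64(32.0), np.float64(33.0), np.float64(32.0), np.float64(33.0), np.float64(29.0), np.float64(26.0), np.float64(27.0), np.float64(27.0), np.float64(26.0), np.float64(26.0), np.float64(26.0), np.float64(34.0), np.float64(32.0), np.float64(33.0), np.float64(33.0), np.float64(32.0), np.float64(42.0), np.float64(43.0), np.float64(31.0)]
outer 1 [76.5 75.5 76.7 74.3 76.1 75.1 75.1 76.1 78.4 74.8]
outer -1 [77.6 77.2 77.7 77.9 77.  77.2 75.  76.2 76.1 77.5]
bottle 1408.077504971549 [295.00390223 446.33013174 121.01844424]
all tall 222 corridor [array([ 414.,   11., 1408.]), array([ 414.,   11., 1408.]), array([297., 465., 170.]), array([ 414.,   11., 1408.])]
```

Call:
{"method": "arm_command", "body": {
  "slide": [
    [-0.5, -2.83, 2.97],
    [-1, -5.66, 5.94],
    [-1.5, -8.49, 8.91],
    [-2, -11.3, 11.9],
    [-2, -14.1, 14.8],
    [-2, -17, 17.8],
    [-2, -19.8, 20.8],
    [-2, -22.6, 23.8],
    [-2, -25.5, 26.7],
    [-2, -28.3, 29.7],
    [-2, -31.1, 32.7],
    [-2, -34, 35.6],
    [-2, -38, 37],
    [-2, -42, 38.2],
    [-2, -46, 39.4],
    [-2, -50, 40.6],
    [-2, -54, 41.8],
    [-2, -58, 43],
    [-2, -62, 44.2],
    [-2, -66, 45.4]
  ],
  "turn": [
    [0.123, 0, 0],
    [0.246, 0, 0],
    [0.37, 0, 0],
    [0.493, 0, 0],
    [0.616, 0, 0],
    [0.739, 0, 0],
    [0.862, 0, 0],
    [0.986, 0, 0],
    [1.109, 0, 0],
    [1.232, 0, 0],
    [1.355, 0, 0],
    [1.478, 0, 0],
    [1.602, 0, 0],
    [1.725, 0, 0],
    [1.848, 0, 0],
    [1.971, 0, 0],
    [2.094, 0, 0],
    [2.218, 0, 0],
    [2.341, 0, 0],
    [2.464, 0, 0]
  ],
  "grip": [87, 87, 87, 87, 87, 87, 87, 87, 87, 87, 87, 87, 87, 87, 87, 87, 87, 87, 87, 87],
  "newtons": 20
}}

```text
time_s: 2.07
ee_pos: [423.2, -184.8, 242.2]
ee_rot: [151.3, 90.0, -3.1]
force: [0.6, 1.0, 1.1]
gripper_width: 60.0
```

```bash
cat >> h.py <<'E'
from scipy.spatial.transform import Rotation as R
A=np.radians(25.95); EX=np.array([np.cos(A),np.sin(A),0]); EY=np.array([-EX[1],EX[0],0]); O=np.array([578,-186.,0])
def rep(fx,fy,z):
    s=env.state(); M=R.from_euler("xyz",s["ee_rot"],degrees=True).as_matrix()
    p=s["ee_pos"]; print("t",s["time_s"],"frame pos",((p-O)@EX).round(1),((p-O)@EY).round(1),p[2].round(1),"w",s["gripper_width"].round(1),"q",s["qpos"].round(1))
    T=np.c_[[0,0,-1],-EY,EX]; T=np.c_[np.array([0,0,-1.]),-EY,EX]
    f=s["force"]; print("force frame",(f@EX).round(2),(f@EY).round(2),f[2].round(2))
    print("slide cm",(M.T@(O+fx*EX+fy*EY+np.array([0,0,z])-p)/10).round(2),"turn",R.from_matrix(M.T@T).as_rotvec().round(3))
E
python3 -c "
from h import *
rep(-165,0,240)"
```

```text
Traceback (most recent call last):
  File "h.py", line 16, in rep
    p=s["ee_pos"]; print("t",s["time_s"],"frame pos",((p-O)@EX).round(1),((p-O)@EY).round(1),p[2].round(1),"w",s["gripper_width"].round(1),"q",s["qpos"].round(1))
                                                                                                               ^^^^^^^^^^^^^^^^^^^^^^^^
AttributeError: 'float' object has no attribute 'round'
```

```bash
sed -i 's/s\["gripper_width"\].round(1)/round(s["gripper_width"],1)/' h.py
python3 -c "
from h import *
rep(-165,0,240)"
```

```text
t 2.0667 frame pos -138.7 68.8 242.2 w 60.0 q [-25.    7.2 101.5   0.   71.3  39.4]
force frame 0.95 0.65 1.07Traceback (most recent call last):
  File "<string>", line 3, in <module>
    rep(-165,0,240)
    ~~~^^^^^^^^^^^^
  File "h.py", line 19, in rep
    print("slide cm",(M.T@(O+fx*EX+fy*EY+np.array([0,0,z])-p)/10).round(2),"turn",R.from_matrix(M.T@T).as_rotvec().round(3))
                                                                                  ~~~~~~~~~~~~~^^^^^^^
  File "scipy/spatial/transform/_rotation.pyx", line 1143, in scipy.spatial.transform._rotation.Rotation.from_matrix
ValueError: Non-positive determinant (left-handed or null coordinate frame) in rotation matrix 0: [[ 9.99999638e-01  4.13198050e-04  7.44075001e-04]
 [-4.08222499e-04  9.99977641e-01 -6.67467689e-03]
 [ 7.46816327e-04 -6.67437072e-03 -9.99977447e-01]].
```

```bash
sed -i 's/,-EY,EX\]/,-EY,-EX]/g' h.py
python3 -c "
from h import *
rep(-165,0,240)"
```

```text
t 2.0667 frame pos -138.7 68.8 242.2 w 60.0 q [-25.    7.2 101.5   0.   71.3  39.4]
force frame 0.95 0.65 1.07
slide cm [0.22 6.9  2.58] turn [-0.007 -0.001 -0.   ]
```

Call:
{"method": "arm_command", "body": {
  "slide": [
    [0.2, 3, 1],
    [0.2, 6, 2],
    [0.2, 6.9, 2.6],
    [0.2, 6.9, 2.6],
    [3, 6.9, 2.6],
    [6, 6.9, 2.6],
    [9, 6.9, 2.6],
    [12, 6.9, 2.6],
    [14, 6.9, 2.6],
    [15, 6.9, 2.6],
    [15, 6.9, 2.6]
  ],
  "turn": [
    [-0.007, 0, 0],
    [-0.007, 0, 0],
    [-0.007, 0, 0],
    [-0.007, 0, 0],
    [-0.007, 0, 0],
    [-0.007, 0, 0],
    [-0.007, 0, 0],
    [-0.007, 0, 0],
    [-0.007, 0, 0],
    [-0.007, 0, 0],
    [-0.007, 0, 0]
  ],
  "grip": [87, 87, 87, 87, 87, 87, 87, 87, 87, 87, 87]
}}

```text
time_s: 2.98
ee_pos: [429.0, -253.9, 90.2]
ee_rot: [-64.0, 89.7, 142.4]
force: [0.0, 0.6, -0.3]
gripper_width: 59.8
```

```bash
python3 - <<'E'
from h import *
rep(-165,0,37)
p,d=env.grab_frame("wrist"); cv2.imwrite("pics/w1.png",p[:,:,::-1])
p,d=env.grab_frame("top"); cv2.imwrite("pics/t1.png",cv2.resize(p[100:260,290:450,::-1],None,fx=3.6,fy=3.6))
E
```

```text
t 2.9833 frame pos -163.6 4.1 90.2 w 59.8 q [-32.   18.9 110.1   0.   51.3  31.6]
force frame 0.3 0.55 -0.31
slide cm [5.32 0.44 0.13] turn [0.008 0.002 0.004]
```

View pics/w1.png

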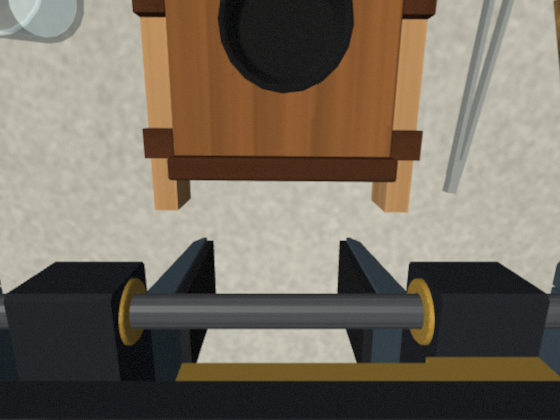

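View pics/t1.png

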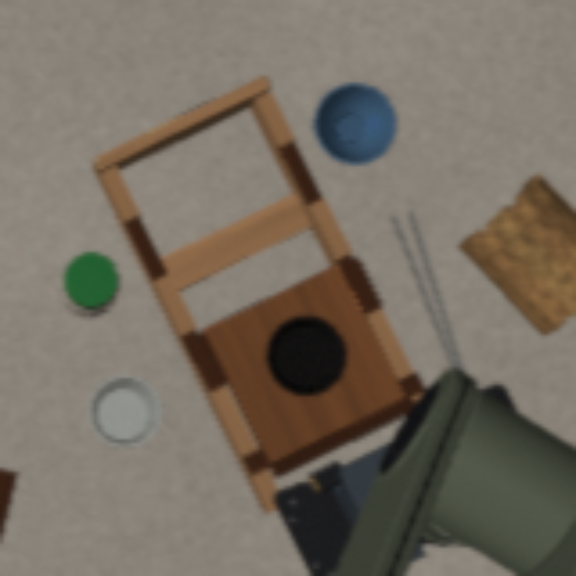

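The wrist view shows the fingers (columns 213 and 340) centred behind the board's dark strip (columns 168–397, row 168) and lined up with it. I'll descend and then approach.

Call:
{"method": "arm_command", "body": {
  "slide": [
    [1.5, 0.3, 0.1],
    [3, 0.4, 0.1],
    [4.5, 0.4, 0.1],
    [5.3, 0.4, 0.1],
    [5.3, 0.4, 0.1],
    [5.3, 0.4, 0.1],
    [5.3, 0.4, -0.4],
    [5.3, 0.4, -0.9],
    [5.3, 0.4, -1.2],
    [5.3, 0.4, -1.5],
    [5.3, 0.4, -1.5]
  ],
  "turn": [
    [0.008, 0, 0],
    [0.008, 0, 0],
    [0.008, 0, 0],
    [0.008, 0, 0],
    [0.008, 0, 0],
    [0.008, 0, 0],
    [0.008, 0, 0],
    [0.008, 0, 0],
    [0.008, 0, 0],
    [0.008, 0, 0],
    [0.008, 0, 0]
  ],
  "grip": [87, 87, 87, 87, 87, 87, 87, 87, 87, 87, 87]
}}

```text
time_s: 4.0
ee_pos: [446.5, -252.9, 39.3]
ee_rot: [134.4, 89.9, -19.6]
force: [-0.6, -0.2, 0.0]
gripper_width: 59.6
```

```bash
python3 -c "
from h import *
rep(-138,0,37)"
```

```text
t 4.0 frame pos -147.5 -2.6 39.3 w 59.6 q [-30.8  23.7 111.7   0.   44.4  33.2]
force frame -0.61 0.12 0.01
slide cm [ 0.23 -0.26 -0.95] turn [-0.    -0.001 -0.001]
```

Call:
{"method": "arm_command", "body": {
  "slide": [
    [0.1, -0.1, -0.3],
    [0.1, -0.2, -0.6],
    [0.1, -0.2, -0.8],
    [0.1, -0.2, -1.0],
    [0.1, -0.2, -1.3],
    [0.1, -0.2, -1.6],
    [0.1, -0.2, -1.9],
    [0.1, -0.2, -2.2],
    [0.1, -0.2, -2.5],
    [0.1, -0.2, -2.8],
    [0.1, -0.2, -3.1],
    [0.1, -0.2, -3.4],
    [0.1, -0.2, -3.7],
    [0.1, -0.2, -4.0],
    [0.1, -0.2, -4.3],
    [0.1, -0.2, -4.6],
    [0.1, -0.2, -4.9],
    [0.1, -0.2, -5.2],
    [0.1, -0.2, -5.5],
    [0.1, -0.2, -5.8]
  ],
  "turn": [
    [0, 0, 0],
    [0, 0, 0],
    [0, 0, 0],
    [0, 0, 0],
    [0, 0, 0],
    [0, 0, 0],
    [0, 0, 0],
    [0, 0, 0],
    [0, 0, 0],
    [0, 0, 0],
    [0, 0, 0],
    [0, 0, 0],
    [0, 0, 0],
    [0, 0, 0],
    [0, 0, 0],
    [0, 0, 0],
    [0, 0, 0],
    [0, 0, 0],
    [0, 0, 0],
    [0, 0, 0]
  ],
  "grip": [87, 87, 87, 87, 87, 87, 87, 87, 87, 87, 87, 87, 87, 87, 87, 87, 87, 87, 87, 87]
}}

```text
time_s: 5.67
ee_pos: [497.1, -225.8, 37.9]
ee_rot: [-103.5, 90.0, 102.4]
force: [-0.1, 0.1, -1.0]
gripper_width: 59.9
```

```bash
python3 - <<'E'
from h import *
rep(-60,0,37)
p,d=env.grab_frame("wrist"); cv2.imwrite("pics/w2.png",p[:,:,::-1])
p,d=env.grab_frame("scene"); cv2.imwrite("pics/s2.png",cv2.resize(p[200:340,130:330,::-1],None,fx=3.6,fy=3.6))
E
```

```text
t 5.6667 frame pos -90.1 -0.4 37.9 w 59.9 q [-25.6  26.2 107.4   0.   46.4  38.5]
force frame -0.07 0.15 -0.97
slide cm [ 0.09 -0.04 -3.01] turn [-0.001 -0.     0.   ]
```

View pics/w2.png

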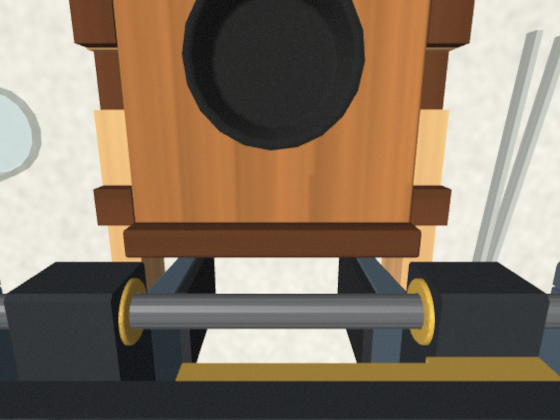

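View pics/s2.png

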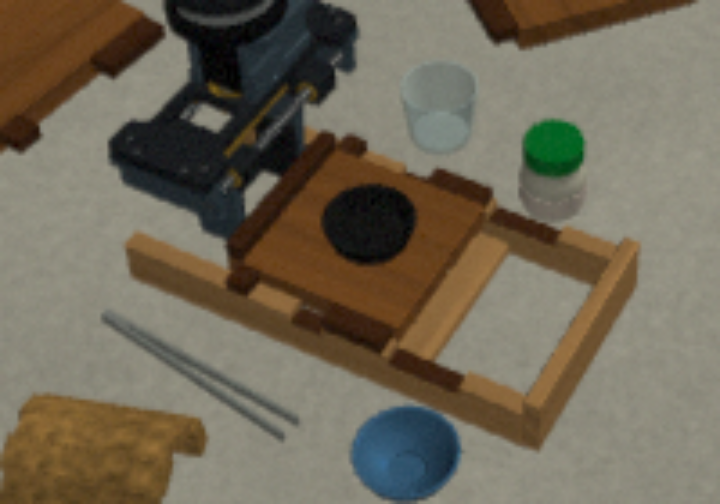

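The board is sliding straight with the dish riding along; the strip sits at wrist row 240, parallel to the fingers. About 52 mm is left, so I'll push 42 mm and then slow down.

Call:
{"method": "arm_command", "body": {
  "slide": [
    [0.1, 0, -0.3],
    [0.1, 0, -0.6],
    [0.1, 0, -0.9],
    [0.1, 0, -1.2],
    [0.1, 0, -1.5],
    [0.1, 0, -1.8],
    [0.1, 0, -2.1],
    [0.1, 0, -2.4],
    [0.1, 0, -2.7],
    [0.1, 0, -3.0],
    [0.1, 0, -3.2],
    [0.1, 0, -3.4],
    [0.1, 0, -3.6],
    [0.1, 0, -3.8],
    [0.1, 0, -4.0],
    [0.1, 0, -4.1],
    [0.1, 0, -4.2],
    [0.1, 0, -4.3]
  ],
  "turn": [
    [0, 0, 0],
    [0, 0, 0],
    [0, 0, 0],
    [0, 0, 0],
    [0, 0, 0],
    [0, 0, 0],
    [0, 0, 0],
    [0, 0, 0],
    [0, 0, 0],
    [0, 0, 0],
    [0, 0, 0],
    [0, 0, 0],
    [0, 0, 0],
    [0, 0, 0],
    [0, 0, 0],
    [0, 0, 0],
    [0, 0, 0],
    [0, 0, 0]
  ],
  "grip": [87, 87, 87, 87, 87, 87, 87, 87, 87, 87, 87, 87, 87, 87, 87, 87, 87, 87]
}}

```text
time_s: 7.27
ee_pos: [535.6, -207.1, 37.0]
ee_rot: [-173.2, 90.0, 32.7]
force: [-0.7, -0.7, 0.3]
gripper_width: 60.0
```

```bash
python3 - <<'E'
from h import *
rep(-38,0,37)
E
```

```text
t 7.2667 frame pos -47.3 -0.4 37.0 w 60.0 q [-22.3  28.3 103.6   0.   48.2  41.8]
force frame -0.89 -0.33 0.27
slide cm [-0.   -0.04 -0.93] turn [-0.001 -0.     0.   ]
```

Call:
{"method": "arm_command", "body": {
  "slide": [
    [0, 0, -0.1],
    [0, 0, -0.2],
    [0, 0, -0.25],
    [0, 0, -0.3],
    [0, 0, -0.35],
    [0, 0, -0.4],
    [0, 0, -0.45],
    [0, 0, -0.5],
    [0, 0, -0.5]
  ],
  "turn": [
    [0, 0, 0],
    [0, 0, 0],
    [0, 0, 0],
    [0, 0, 0],
    [0, 0, 0],
    [0, 0, 0],
    [0, 0, 0],
    [0, 0, 0],
    [0, 0, 0]
  ],
  "grip": [87, 87, 87, 87, 87, 87, 87, 87, 87]
}}

```text
time_s: 8.02
ee_pos: [540.2, -204.9, 36.9]
ee_rot: [-172.6, 90.0, 33.3]
force: [-1.5, -0.9, 0.7]
gripper_width: 60.1
```

```bash
cat > look.py <<'E'
import sys
from h import *
k=sys.argv[1]
rep(-38,0,37)
p,d=env.grab_frame("scene"); cv2.imwrite(f"pics/s{k}.png",cv2.resize(p[200:330,150:320,::-1],None,fx=4.5,fy=4.5))
def stat(n,d):
    P=cloud(n,d).reshape(-1,3); F=np.c_[(P-O)@EX,(P-O)@EY,P[:,2]]
    for lab,x0,x1,y0,y1 in(("slab front L",70,100,25,50),("slab front R",70,100,-50,-25),("slab back L",5,20,35,52),("slab back R",5,20,-52,-35),("lug L",70,95,64,73),("lug R",70,95,-73,-64),("railend",128,150,-74,-64)):
        g=F[(F[:,0]>x0)&(F[:,0]<x1)&(F[:,1]>y0)&(F[:,1]<y1)]; print(n,lab,len(g),np.median(g[:,2]).round(1) if len(g) else None)
stat("scene",d)
p,d=env.grab_frame("top"); stat("top",d); cv2.imwrite(f"pics/t{k}.png",cv2.resize(p[100:260,290:450,::-1],None,fx=3.6,fy=3.6))
E
python3 look.py 3
```

```text
t 8.0167 frame pos -42.3 -0.4 36.9 w 60.1 q [-21.9  28.5 103.1   0.   48.4  42.2]
force frame -1.72 -0.12 0.65
slide cm [-0.01 -0.04 -0.43] turn [-0.001 -0.     0.   ]
scene slab front L 120 42.7
scene slab front R 124 42.9
scene slab back L 33 43.9
scene slab back R 31 43.2
scene lug L 29 43.0
scene lug R 40 42.3
scene railend 41 33.1
top slab front L 89 44.4
top slab front R 89 44.3
top slab back L 32 44.2
top slab back R 0 None
top lug L 28 44.2
top lug R 25 44.8
top railend 27 35.1
```

View pics/s3.png

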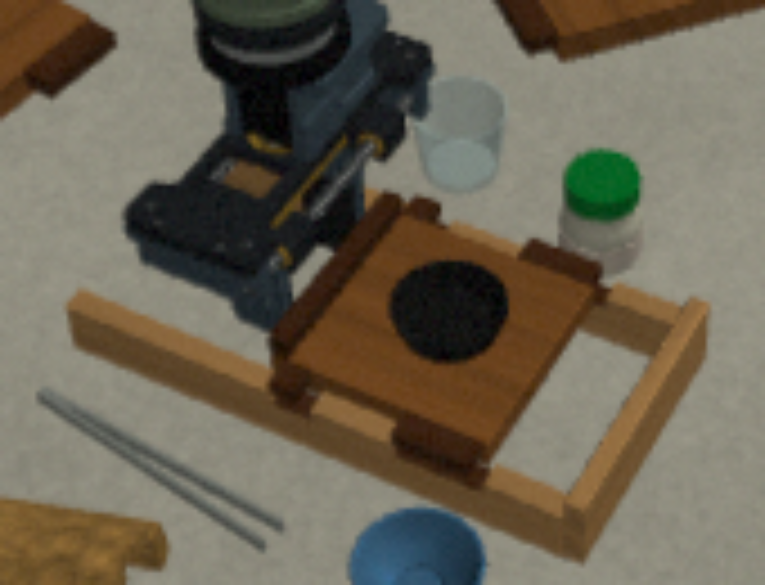

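The board isn't down yet: the slab is still at about 44 mm, the lugs sit on the rail tops, and the long lug is slightly short of the dark notch. I'll continue slowly.

Call:
{"method": "arm_command", "body": {
  "slide": [
    [0, 0, -0.05],
    [0, 0, -0.1],
    [0, 0, -0.15],
    [0, 0, -0.2],
    [0, 0, -0.2]
  ],
  "turn": [
    [0, 0, 0],
    [0, 0, 0],
    [0, 0, 0],
    [0, 0, 0],
    [0, 0, 0]
  ],
  "grip": [87, 87, 87, 87, 87]
}}

```text
time_s: 8.53
ee_pos: [542.0, -204.0, 37.0]
ee_rot: [170.4, 90.0, 16.2]
force: [0.4, -0.8, -0.2]
gripper_width: 59.8
```

```bash
python3 look.py 4
```

```text
t 8.5333 frame pos -40.3 -0.5 37.0 w 59.8 q [-21.8  28.6 102.9   0.   48.5  42.3]
force frame 0.05 -0.9 -0.19
slide cm [-0.   -0.05 -0.23] turn [-0.001 -0.    -0.   ]
scene slab front L 97 35.7
scene slab front R 114 36.0
scene slab back L 31 35.8
scene slab back R 36 36.2
scene lug L 26 36.1
scene lug R 35 36.2
scene railend 43 32.5
top slab front L 92 37.6
top slab front R 85 37.7
top slab back L 34 38.4
top slab back R 0 None
top lug L 28 36.0
top lug R 29 37.5
top railend 29 33.8
```

The slab dropped 7 mm evenly at all the spots measured (44 to 37 mm), so it has gone into the notches. I'll back off along the rails and then rise.

Call:
{"method": "arm_command", "body": {
  "slide": [
    [0, 0, 0.2],
    [0, 0, 0.6],
    [0, 0, 1.2],
    [0, 0, 2],
    [0, 0, 3],
    [0, 0, 4],
    [0, 0, 5],
    [0, 0, 5],
    [-1.5, 0, 5],
    [-3, 0, 5],
    [-6, 0, 5],
    [-9, 0, 5.5],
    [-12, 0, 7],
    [-14, 0, 9],
    [-15, 0, 10],
    [-15, 0, 10]
  ],
  "turn": [
    [0, 0, 0],
    [0, 0, 0],
    [0, 0, 0],
    [0, 0, 0],
    [0, 0, 0],
    [0, 0, 0],
    [0, 0, 0],
    [0, 0, 0],
    [0, 0, 0],
    [0, 0, 0],
    [0, 0, 0],
    [0, 0, 0],
    [0, 0, 0],
    [0, 0, 0],
    [0, 0, 0],
    [0, 0, 0]
  ],
  "grip": [87, 87, 87, 87, 87, 87, 87, 87, 87, 87, 87, 87, 87, 87, 87, 87]
}}

```text
time_s: 9.97
ee_pos: [451.5, -248.9, 189.2]
ee_rot: [122.2, 89.7, -32.0]
force: [-0.4, -0.6, -0.2]
gripper_width: 59.9
```

```bash
python3 look.py 5; python3 - <<'E'
from h import *
p,d=env.grab_frame("wrist"); cv2.imwrite("pics/w5.png",p[:,:,::-1])
E
```

```text
t 9.9667 frame pos -141.3 -1.2 189.2 w 59.9 q [-30.1  14.2 100.4  -0.   65.1  34.1]
force frame -0.6 -0.35 -0.23
slide cm [ 15.25  -0.21 -10.29] turn [-0.003 -0.002 -0.004]
scene slab front L 99 36.3
scene slab front R 117 36.2
scene slab back L 28 35.6
scene slab back R 32 36.1
scene lug L 32 35.9
scene lug R 33 35.9
scene railend 43 32.2
top slab front L 92 36.6
top slab front R 88 37.9
top slab back L 33 36.5
top slab back R 31 37.2
top lug L 25 37.4
top lug R 26 37.0
top railend 25 34.0
```

View pics/s5.png

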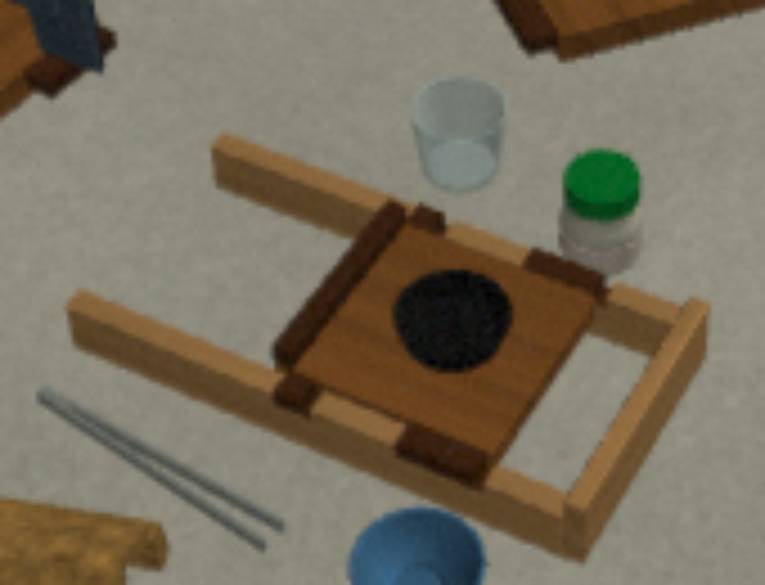

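View pics/w5.png

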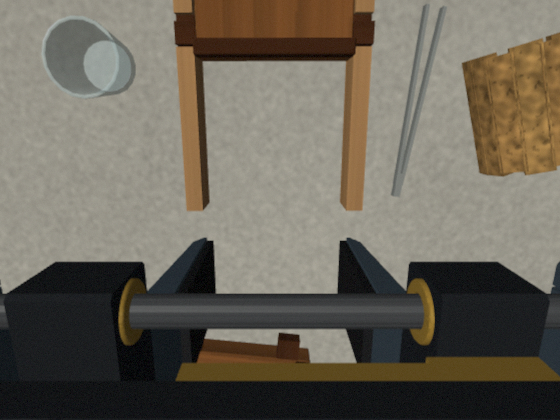

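View pics/t5.png

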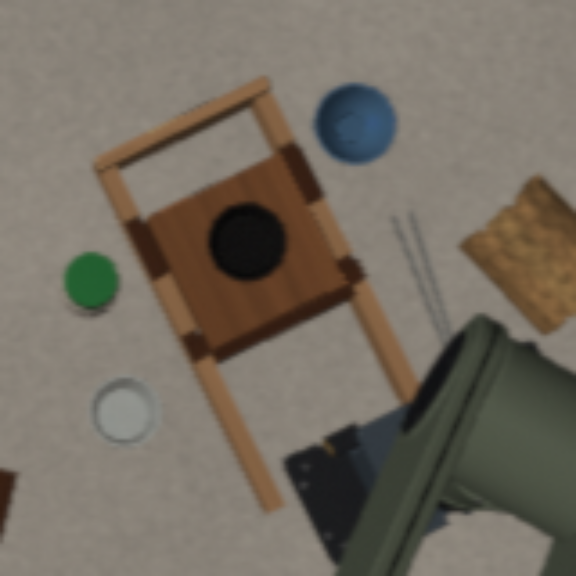

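The board is level in the notches with the dish in place on it. The cup, jar, bowl, forceps and cork are where they were, and the gripper is clear. Handing in.

```bash
python3 -c "
from workcell import env
print(env.job_done())"
```

```text
the job is handed in; nothing more can be done
None
```

The board is down in the notches, level, and I handed the job in at about 10 s of the 38 s allowed.

- **Push:** I pushed the board about 100 mm along the rails with both fingertips on its rear face, slowing for the last part. Force readings, taken at the end of each move, stayed below 2 N. I then backed straight off and raised the gripper.
- **Drop:** The slab top fell from about 44 mm to about 37 mm, matching the 7 mm notch depth. The four slab spots agreed to about 1.5 mm in both cameras after I let go. The long lugs read 36–37 mm directly. I judged the short lugs from the slab heights and the picture.
- **Surroundings:** In the pictures, the dish rode along upright and the cup, jar, bowl, forceps and cork had not moved. The gripper was clear of everything.

I did not push on to 10 N against the notch ends, because the drop already showed clearly in the depth readings. The scene camera reads about 1 mm lower than the top camera, which is within its calibration tolerance. No check failed.

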